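Pump one dose into the mug

ROBOT

A 6-joint arm with a two-finger parallel gripper is mounted at the origin on a cart in front of the work surface, level with it; the furniture and walls round the work are solid. World frame = base frame: x ahead of the robot, y to its left, z up, the work surface at z = 0. Lengths are in m, angles in degrees, forces in N, time in s.
With the tool pointing down it reaches from about 0.3 to 0.75 m from the base axis. Payload 8.5 kg.
Tool frame: the origin (TCP) lies between the finger pads; the fingertips stand 25 mm ahead of it and the grasp point (between the pads) lies 6 mm ahead of it; x points along the fingers, y is the direction in which the jaws open and shut, and the axes are right-handed (so a half turn about x gives the same grasp; the last joint's range is limited). The gripper opens to 85 mm and grips with 20 to 120 N. Pads are 22 mm wide; open, the fingers measure 114 mm over their backs; the gripper's body (76 mm by 85 mm) begins 54 mm behind the grasp point. The pads swing forward as they close: fully open they stand 13 mm farther back than shut.
Start: joints at [-79.83, 21.807, 74.336, -0, 83.858, -12.336], TCP at [0.211, -0.508, 0.234] pointing down, gripper open.
Joint ranges: [-178.18, 178.18], [-50.72, 133.34], [12.68, 142.11], [-81.47, 261.47], [9.98, 163.14], [-165.26, 165.26]. Speed limits (degrees/s): [136.94, 136.94, 180, 180, 180, 180].

INTERFACE

Orientations are given as a 3x3 rotation matrix whose columns are the frame's x, y, z axes.
In Python, from rig import sensors, get_image, workorder gives the robot as it stands.
- The arm moves only by the tool arm_command, never from a script. Its argument "plan" is a list that holds one entry, the list of rows, each a list of 6 numbers: the shift along the tool's x, y, z in units of 25 mm (1.0 is 25 mm), then the turn, a rotation vector about the tool's x, y, z in units of 6 degrees (1.0 is 6 degrees). In form: [[[dx, dy, dz, ax, ay, az], ...]]. A call has 1 to 10 rows; each row is the pose to reach, as a shift and turn from the pose commanded when the call began, along the tool's axes at that moment; what a row does not reach only later rows make up. A row lasts 1/10 s, in which the tool goes at most 50 mm and 8.59 degrees, less where a joint would pass 70% of its speed; a pose out of reach is approached as far as the arm can. A call with a gripper value outside its range is refused whole. "jaw" is the closure, from 0 (fully open) to 1 (shut), set as the call begins (left out, the last holds). The fingers move at their own pace and stop on an object; "newtons" is the grip in N (left out, the last holds). Time passes only in rows, so rows that repeat a pose let the fingers close. It gives the time, the measured TCP pose, the force and the opening at its end, in the units of the state.
- sensors.observe(): the state, without advancing time (a new reading comes with each control period).
- get_image(name): name is "scene" or "top"; returns a dict with "img" (480x640x3 uint8, red, green, blue), "fx", "fy", "cx", "cy" (pixels), "dist" ([k1, k2, p1, p2, k3] as OpenCV has them; the pictures are not rectified), "T" (4x4, takes a point from camera to world coordinates). Camera axes: x right, y up, looking along -z (the intrinsics and any distortion apply to the point x, -y, -z); pixel columns grow to the right and rows downward; lengths in m; the calibration is good to about 2 mm. A picture is of the moment at which its call begins. There is no depth.
- workorder.close_job(): hands the job in, once; it reports no verdict.
The state is a dict: "time_s": time; "q": joint angles; "qvel": joint speeds; "joint_efforts": joint torques, N m; "position": TCP position; "tool_rot": TCP orientation; "ft_force": force on the tool from outside, world axes, zero at the start; "wrist_torque": the same for the moment, N m; "grip_width": finger opening in m.
Only numpy, scipy, OpenCV 4.12 (cv2) and the standard library are available. Lean on these libraries where they do the work, as an engineer would, in place of code of your own. Each camera call takes 0.05 s, during which the arm holds its last target. There are 200 camera calls.

TASK

Two matching stoneware pump dispensers stand on the worktop; the spout of one is over a mug, the spout of the other over a drinking glass. Dose the mug: press the pump head of its dispenser down to its stop, then let it spring all the way back up. Do not pump the dispenser at the glass, and leave both dispensers, the mug and the glass standing upright where they are.

Things in the scene. Friction and masses are not known exactly. Their poses are not given: they have to be found in the camera images.
- pump_1_top (a point): Centre of the flat round top (30 mm wide) of the left dispenser's steel pump head, on the axis of its loose white stoneware bottle (0.9 kg, 74 mm across, 100 mm tall). 160 mm above the worktop when released; moves down with the head. z is up; the thin spout reaches 88 mm from the axis along this frame's -x, tip at 137 mm height. Left one of two alike; the mug may be under either's spout.
- pump_2_top (a point): Centre of the flat round top (30 mm wide) of the right dispenser's steel pump head, on the axis of its loose white stoneware bottle (0.9 kg, 74 mm across, 100 mm tall). 160 mm above the worktop when released; moves down with the head. z is up; the thin spout reaches 88 mm from the axis along this frame's -x, tip at 137 mm height. Right one of two alike; the mug may be under either's spout.
- pump_1 (a joint): Travel of the head of point pump_1_top in m: 0 released (up), 0.025 pressed down to its stop. A spring pushes it back up: about 3 N starts it, about 6 N holds it at the stop. A wall cabinet hangs behind this left dispenser (underside 0.46 m above the worktop, front at x about 0.58, y from -0.15 to 0.47): keep the arm in front of it.
- pump_2 (a joint): Travel of the head of point pump_2_top in m: 0 released (up), 0.025 pressed down to its stop. A spring pushes it back up: about 3 N starts it, about 6 N holds it at the stop.
- cream_mug: Loose cream mug with a dark band under its rim and one handle; 82 mm across, 109 mm with the handle, 92 mm tall. Origin at the underside, 14 mm from the bowl's axis towards the handle (handle along -y). Its origin stands about 100 mm (horizontally) from the axis of its dispenser, over 150 mm from the other's.
- drinking_glass: Loose clear drinking glass without handle, 81 mm across, 91 mm tall; origin at the centre of its underside. It stands under the spout of the other dispenser, at the same distance.
Things that resemble listed ones, but are neither listed nor needed, are in the scene too. What is shaped like the part that bears pump_1_top but orange or yellow is not meant.

How it is judged:
By the outcome, as a careful person would: the job done as asked, in the order asked, and still so for the second after the job is handed in, with the robot touching nothing.
It also fails if it takes over 26 s, if anything falls off the work surface, if the arm or the gripper's body presses on something with over 40 N, if the wrist force passes 120 N, or if a joint passes its speed limit or range.

## Working session

There is one attempt and no reset: what is moved stays moved. The work goes in short steps, Python scripts to look and compute and a tool call to move; the robot and the scene stay as the last step left them, time stands still between calls to the robot, and variables do not carry over. Pictures are saved under pics/ and viewed, about 8 in all and at most 12, crops included, and the job is handed in when it is done.

Besides the shell and the picture viewer there is one more tool, called after "Request:" as a command line: name --argument value ..., lists and objects as JSON in quotes. arm_command: Moves the arm, as the interface text tells. Its arguments: {"type":"object","properties":{"plan":{"type":"array","items":{"type":"array","items":{"type":"array","items":{"type":"number"}}}},"jaw":{"type":"number"},"newtons":{"type":"number"}},"required":["plan"]}

```bash
mkdir -p pics; cat > h.py <<'E'
import numpy as np,cv2,pickle
from rig import sensors,get_image,workorder
def snap(n,f):
    d=get_image(n);cv2.imwrite(f'pics/{f}.png',d['img'][...,::-1]);pickle.dump(d,open(f'{f}.pkl','wb'));return d
def ld(f): return pickle.load(open(f'{f}.pkl','rb'))
def K(d): return np.array([[d['fx'],0,d['cx']],[0,d['fy'],d['cy']],[0,0,1.]])
def onz(d,uv,z):
    p=cv2.undistortPoints(np.array([[uv]],float),K(d),np.array(d['dist'],float))[0,0]
    T=np.array(d['T']);r=T[:3,:3]@[p[0],-p[1],-1];o=T[:3,3];return o+r*(z-o[2])/r[2]
def proj(d,P):
    T=np.array(d['T']);c=T[:3,:3].T@(np.array(P)-T[:3,3]);c=c*[1,-1,-1]
    return cv2.projectPoints(c.reshape(1,1,3),np.zeros(3),np.zeros(3),K(d),np.array(d['dist'],float))[0].ravel()
E
python3 - <<'E'
from h import *
for n in('scene','top'):
    d=snap(n,n+'0');print(n,d['fx'],np.round(d['T'],3).tolist())
s=sensors.observe();print(s['time_s'],s['position'],np.round(s['tool_rot'],3).tolist(),s['ft_force'])
E
```

```text
scene 484.347135870767 [[-0.6, 0.395, -0.696, -0.388], [-0.8, -0.298, 0.521, 0.481], [-0.001, 0.869, 0.495, 0.721], [0.0, 0.0, 0.0, 1.0]]
top 528.7716338962089 [[-0.026, 0.987, -0.157, 0.267], [-1.0, -0.027, -0.007, -0.115], [-0.011, 0.157, 0.988, 1.373], [0.0, 0.0, 0.0, 1.0]]
0.1 [ 0.21048394 -0.50785837  0.23388239] [[-0.0, 0.383, -0.924], [0.001, -0.924, -0.383], [-1.0, -0.001, -0.0]] [-0.27321566 -0.10193233  1.2617411 ]
```

View pics/scene0.png

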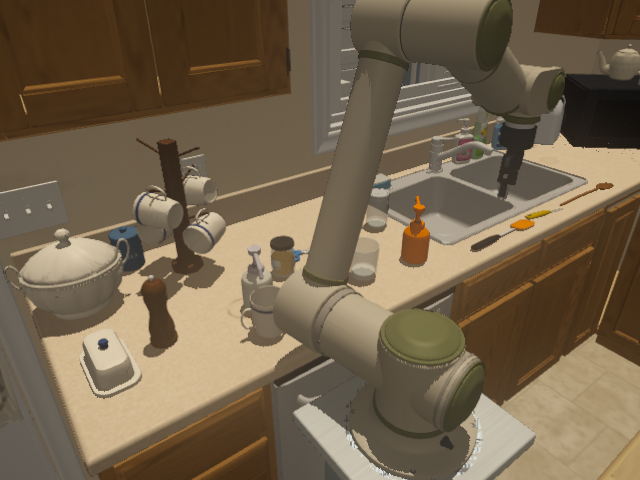

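View pics/top0.png

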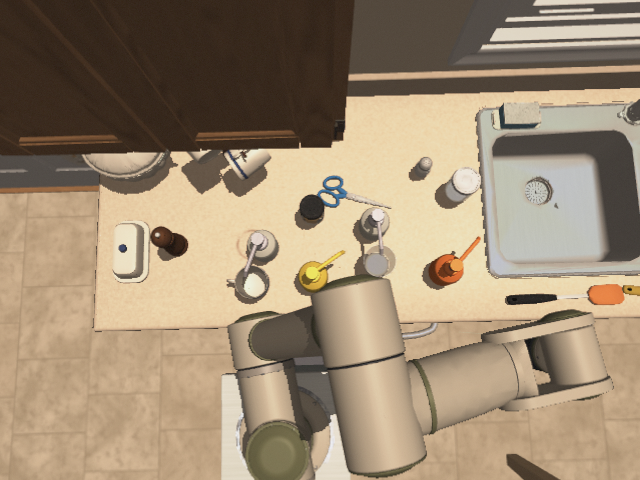

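```bash
python3 - <<'E'
from h import *
t=ld('top0')['img'];s=ld('scene0')['img']
a=cv2.resize(t[190:310,210:410],(800,480),interpolation=cv2.INTER_CUBIC)
cv2.imwrite('pics/c1.png',a[...,::-1])
b=cv2.resize(s[220:350,220:400],(800,578),interpolation=cv2.INTER_CUBIC)
cv2.imwrite('pics/c2.png',b[...,::-1])
E
```

```text
(no output)
```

View pics/c1.png

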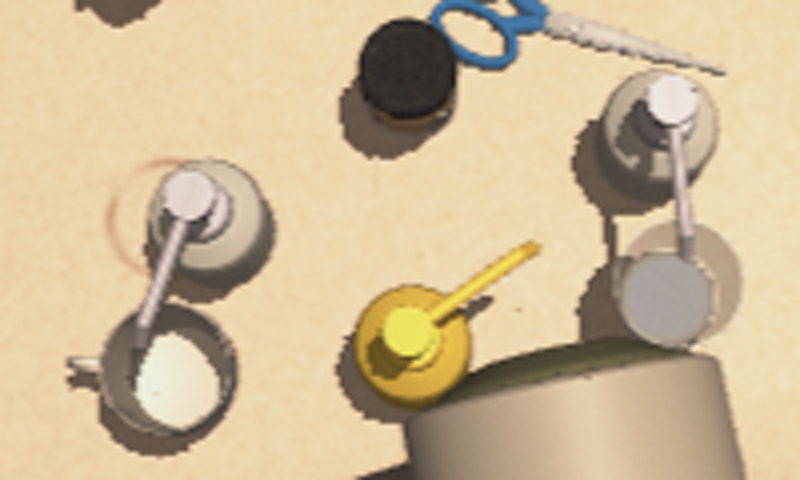

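View pics/c2.png

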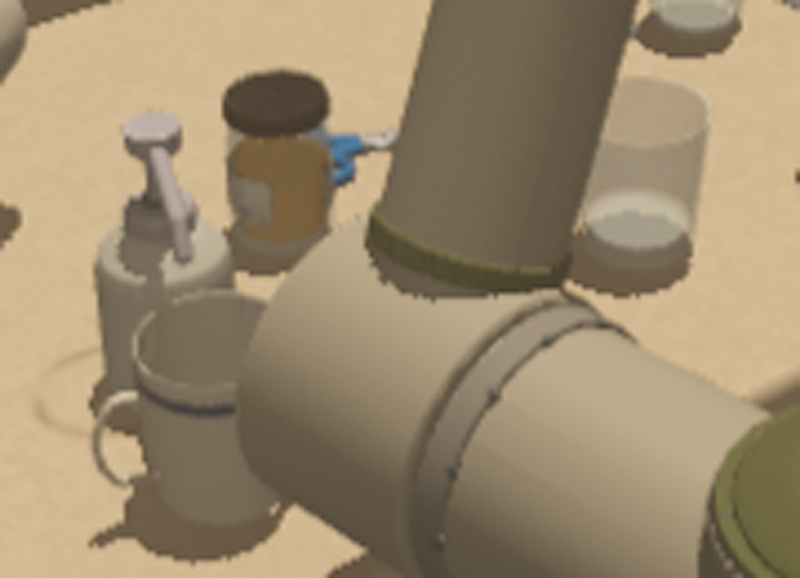

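The left dispenser stands at the mug: its head is at top (257,238.5) and scene (254,249). The mug has a handle and dark band and is at top (252,284). Lookalikes are the right dispenser at the glass, top (378,215); the yellow pump, top (313,273); and the orange pump, top (448,268). I choose the left one.

```bash
python3 - <<'E'
from h import *
t=ld('top0');s=ld('scene0')
for n,d,uv,z in[('P1 top',t,(257,238.5),.16),('P1 scene',s,(254.2,249.3),.16),('P2',t,(378,215),.16),('mugrim',t,(252,282),.092),('spout tip',t,(245.5,275.5),.137),('yellow',t,(313,273),.16),('jar',t,(311.5,207),.12)]:
    print(n,np.round(onz(d,uv,z),3))
E
```

```text
P1 top [0.469 0.045 0.16 ]
P1 scene [0.462 0.045 0.16 ]
P2 [ 0.516 -0.238  0.16 ]
mugrim [0.373 0.067 0.092]
spout tip [0.385 0.076 0.137]
yellow [ 0.385 -0.083  0.16 ]
jar [ 0.549 -0.082  0.12 ]
```

Request:
arm_command --plan '[[[-0.1,-0.6,-0.6,0,0,0],[-0.2,-1.6,-1.7,0,0,0],[-0.4,-2.7,-2.9,0,0,0],[-0.6,-3.8,-4.1,0,0,0],[-0.8,-4.9,-5.3,0,0,0],[-0.8,-6.0,-6.5,0,0,0],[-0.8,-7.1,-7.7,0,0,0],[-0.8,-8.2,-8.9,0,0,0],[-0.8,-9.0,-9.8,0,0,0],[-0.8,-9.4,-10.2,0,0,0]]]' --jaw 1 --newtons 30

```text
time_s: 1.1
position: [0.3566, -0.1911, 0.2544]
tool_rot: [[-0.0, 0.385, -0.923], [0.001, -0.923, -0.385], [-1.0, -0.001, -0.0]]
ft_force: [0.2, -0.2, -0.4]
grip_width: -0.0001
```

Request:
arm_command --plan '[[[0,-0.6,-0.7,0,0,0],[0,-1.6,-1.7,0,0,0],[0,-2.7,-2.9,0,0,0],[0,-3.8,-4.1,0,0,0],[0,-4.9,-5.3,0,0,0],[0,-6.0,-6.5,0,0,0],[0,-6.8,-7.3,0,0,0],[0,-7.05,-7.6,0,0,0],[0,-7.05,-7.6,0,0,0]]]'

```text
time_s: 2.0
position: [0.4643, 0.0427, 0.2541]
tool_rot: [[-0.001, 0.385, -0.923], [-0.0, -0.923, -0.385], [-1.0, -0.0, 0.001]]
ft_force: [0.1, -0.7, -0.1]
grip_width: -0.0003
```

```bash
python3 - <<'E'
from h import *
s=sensors.observe();print(s['time_s'],s['position'],s['ft_force'],np.round(s['q'],1))
P=s['position']
ims=[]
for n in('scene','top'):
    d=snap(n,n+'1')
    u=proj(d,P-[0,0,.025]);print(n,u,proj(d,[P[0],P[1],.16]))
    x,y=np.clip(u.astype(int)-[50,60],0,[540,360]);print(x,y)
    ims.append(cv2.resize(d['img'][y:y+130,x:x+100],(400,520),interpolation=cv2.INTER_CUBIC))
cv2.imwrite('pics/c3.png',np.hstack(ims)[...,::-1])
E
```

```text
2.0 [0.46426254 0.04272703 0.25407175] [ 0.11861905 -0.68051026 -0.10487132] [-9.3 12.5 84.7 -0.  82.9 58.1]
scene [252.54850717 221.59189315] [254.85113082 248.61491218]
202 161
top [254.00511951 235.34377877] [258.11581426 240.27473727]
204 175
```

View pics/c3.png

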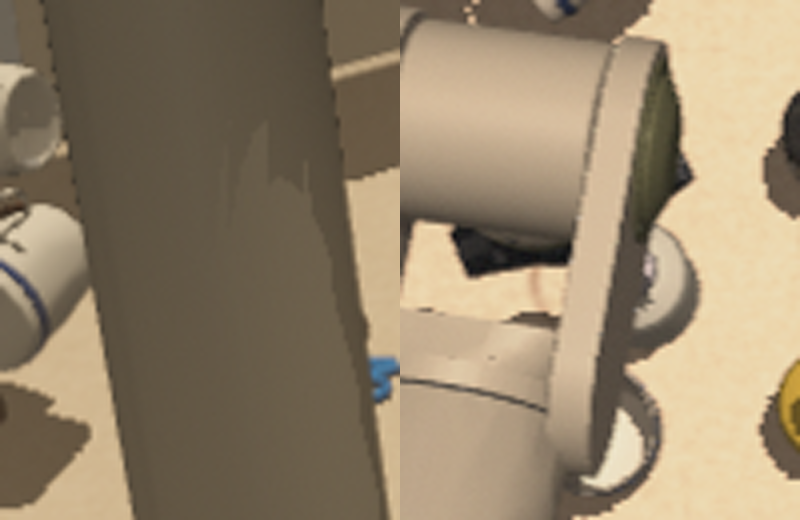

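Request:
arm_command --plan '[[[0.4,-0.04,-0.1,0,0,0],[1.0,-0.04,-0.1,0,0,0],[1.6,-0.04,-0.1,0,0,0],[2.1,-0.04,-0.1,0,0,0],[2.4,-0.04,-0.1,0,0,0],[2.6,-0.04,-0.1,0,0,0],[2.75,-0.04,-0.1,0,0,0],[2.9,-0.04,-0.1,0,0,0],[3.0,-0.04,-0.1,0,0,0],[3.0,-0.04,-0.1,0,0,0]]]'

```text
time_s: 3.1
position: [0.4661, 0.0441, 0.1793]
tool_rot: [[-0.0, 0.383, -0.924], [0.0, -0.924, -0.383], [-1.0, -0.0, 0.0]]
ft_force: [-0.6, -0.1, 0.5]
grip_width: -0.0002
```

```bash
python3 - <<'E'
from h import *
s=sensors.observe();print(s['time_s'],s['position'],s['ft_force'],s['wrist_torque'])
d=snap('top','top2')
P=s['position'];print(proj(d,[.466,.045,.155]))
cv2.imwrite('pics/c4.png',cv2.resize(d['img'][180:310,190:320],(600,600),interpolation=cv2.INTER_CUBIC)[...,::-1])
E
```

```text
3.1 [0.46608139 0.04406996 0.17928601] [-0.57497875 -0.05938365  0.48203672] [ 0.05327904  0.03209326 -0.01121792]
[257.41861534 239.90272844]
```

View pics/c4.png

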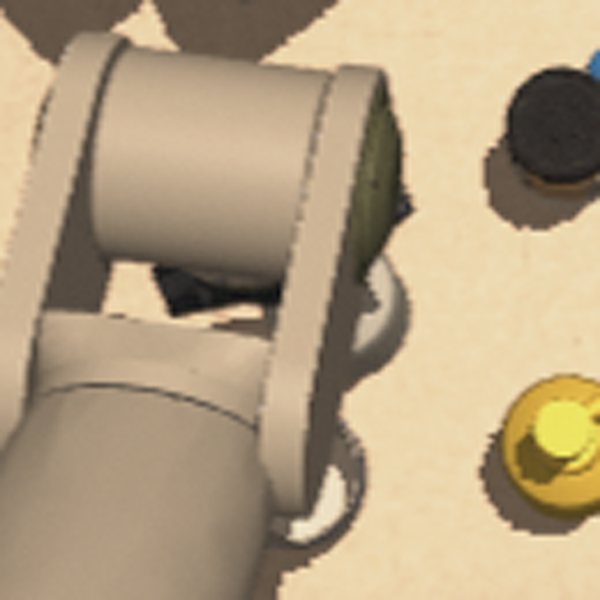

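Request:
arm_command --plan '[[[0.05,0,0,0,0,0],[0.1,0,0,0,0,0],[0.15,0,0,0,0,0],[0.2,0,0,0,0,0],[0.2,0,0,0,0,0]]]'

```text
time_s: 3.65
position: [0.4661, 0.0441, 0.1743]
tool_rot: [[-0.0, 0.383, -0.924], [0.0, -0.924, -0.383], [-1.0, -0.0, 0.0]]
ft_force: [-0.4, -0.1, -0.4]
grip_width: 0.0002
```

```bash
python3 - <<'E'
from h import *
d=snap('scene','scene2')
print(proj(d,[.466,.044,.149]))
cv2.imwrite('pics/c5.png',cv2.resize(d['img'][170:350,180:360],(600,600),interpolation=cv2.INTER_CUBIC)[...,::-1])
E
```

```text
[254.33489252 252.62257588]
```

View pics/c5.png

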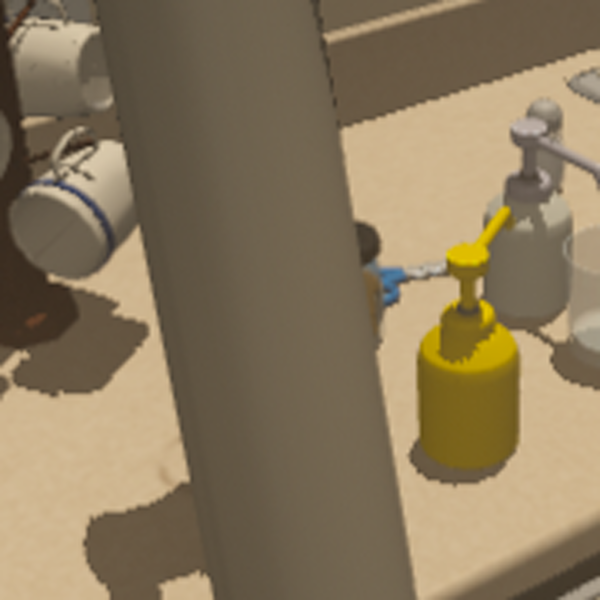

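```bash
python3 - <<'E'
from h import *
from scipy.optimize import least_squares as L
t=ld('top0');s=ld('scene0')
r=L(lambda p:np.r_[proj(t,p)-(257,238.5),proj(s,p)-(254.2,249.3)],[.46,.045,.16]);print(r.x,r.fun)
o=sensors.observe();print(o['time_s'],o['ft_force'],o['position'],np.round(o['joint_efforts'],2),o['grip_width'])
E
```

```text
[0.46801568 0.04428368 0.15722811] [ 0.59359967  0.3909371  -0.68228617 -0.10032622]
3.7 [-0.56778229  0.17961895  0.34405138] [0.46611797 0.04405434 0.17434233] [-0.000e+00 -3.729e+01 -2.020e+01 -0.000e+00 -1.000e-02 -0.000e+00] 0.00020578032287508151
```

Request:
arm_command --plan '[[[0.05,0,0,0,0,0],[0.1,0,0,0,0,0],[0.15,0,0,0,0,0],[0.2,0,0,0,0,0],[0.2,0,0,0,0,0]]]'

```text
time_s: 4.2
position: [0.466, 0.0441, 0.1692]
tool_rot: [[-0.0, 0.383, -0.924], [0.0, -0.924, -0.383], [-1.0, -0.0, 0.0]]
ft_force: [-0.2, 0.0, -1.0]
grip_width: -0.0002
```

Request:
arm_command --plan '[[[0.05,0,0,0,0,0],[0.1,0,0,0,0,0],[0.15,0,0,0,0,0],[0.15,0,0,0,0,0]]]'

```text
time_s: 4.6
position: [0.4661, 0.0441, 0.1655]
tool_rot: [[-0.0, 0.383, -0.924], [0.0, -0.924, -0.383], [-1.0, -0.0, 0.0]]
ft_force: [-0.4, 0.0, -0.2]
grip_width: -0.0002
```

```bash
python3 - <<'E'
from h import *
s=ld('scene0')
for a in(-.06,0,.006,.012,.025): print(a,proj(s,[.2105,-.5079,.2339-a]))
cv2.imwrite('pics/c6.png',cv2.resize(s['img'][115:215,470:550],(480,600),interpolation=cv2.INTER_CUBIC)[...,::-1])
d=snap('top','top3')
i=ld('top2')['img']
print(np.abs(d['img'][225:300,265:285].astype(int)-ld('top0')['img'][225:300,265:285]).mean(2).round().astype(int)[::5,::2])
E
```

```text
-0.06 [509.08581823 171.89006426]
0 [504.41944297 195.19790505]
0.006 [503.96647234 197.46319862]
0.012 [503.51590445 199.71696484]
0.025 [502.54782278 204.56101481]
[[ 24 124 129 130 140 158 149 116   0   0]
 [ 33 116 139 144 150 134   1   2   1   1]
 [124 126 137 139  63   0   0   0   0   0]
 [140  83 157  49   1   1   1   0   1   2]
 [103  67 117 107  42   1   0   2   0   1]
 [113 110  13   1   1   1   2   2   1   0]
 [ 96  52   1   1   2   2   0   1   0   0]
 [  5   1   3   1   1   0   0   1   0   1]
 [ 43   1   0   0   1   0   0   0   1   1]
 [  1   0   1   1   2   1   0   1   0   1]
 [  1   1   1   1   1   1   1   1   0   1]
 [  1   2   1   2   0   1   1   1   1   1]
 [  0   0   1   1   1   1   0   1   1   1]
 [  1   1   0   1   2   1   1   1   0   0]
 [  1   1   1   1   0   1   0   0   1   0]]
```

View pics/c6.png

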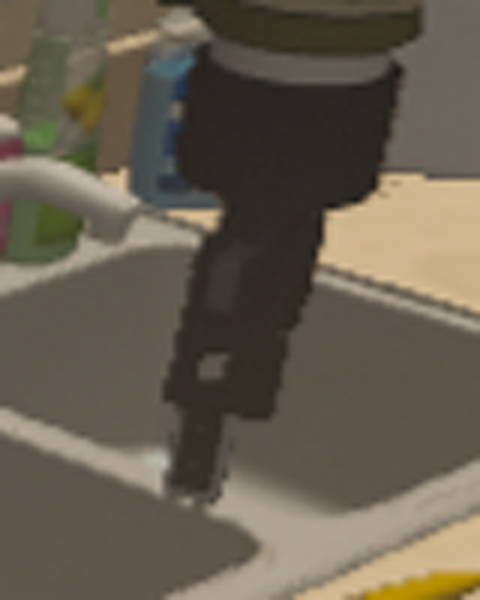

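Request:
arm_command --plan '[[[0.05,0,0,0,0,0],[0.1,0,0,0,0,0],[0.15,0,0,0,0,0],[0.15,0,0,0,0,0]]]'

```text
time_s: 5.05
position: [0.4662, 0.044, 0.162]
tool_rot: [[0.0, 0.383, -0.924], [-0.0, -0.924, -0.383], [-1.0, 0.0, -0.0]]
ft_force: [-0.7, -0.3, 2.8]
grip_width: 0.0001
```

```bash
python3 - <<'E'
from h import *
o=sensors.observe();print(o['time_s'],o['ft_force'],o['wrist_torque'],o['position'],np.round(o['joint_efforts'],2))
E
```

```text
5.05 [-0.65371242 -0.29819539  2.83696695] [ 0.01102044  0.09685293 -0.00717492] [0.46619164 0.04403509 0.1619983 ] [-6.000e-02 -3.621e+01 -1.917e+01  1.000e-02 -2.200e-01  0.000e+00]
```

Request:
arm_command --plan '[[[0.05,0,0,0,0,0],[0.1,0,0,0,0,0],[0.15,0,0,0,0,0],[0.15,0,0,0,0,0]]]'

```text
time_s: 5.45
position: [0.4662, 0.044, 0.1581]
tool_rot: [[0.0, 0.383, -0.924], [0.0, -0.924, -0.383], [-1.0, 0.0, -0.0]]
ft_force: [-0.3, -0.2, 3.8]
grip_width: 0.0
```

Request:
arm_command --plan '[[[0.08,0,0,0,0,0],[0.16,0,0,0,0,0],[0.24,0,0,0,0,0],[0.32,0,0,0,0,0],[0.4,0,0,0,0,0],[0.48,0,0,0,0,0],[0.56,0,0,0,0,0],[0.56,0,0,0,0,0]]]'

```text
time_s: 6.25
position: [0.4662, 0.044, 0.144]
tool_rot: [[0.0, 0.383, -0.924], [0.0, -0.924, -0.383], [-1.0, -0.0, -0.0]]
ft_force: [-0.2, -0.9, 5.4]
grip_width: -0.0001
```

Spring curve matches the pump. I'll go on to the stop, expected near z ≈ 0.138.

Request:
arm_command --plan '[[[0.06,0,0,0,0,0],[0.12,0,0,0,0,0],[0.18,0,0,0,0,0],[0.22,0,0,0,0,0],[0.22,0,0,0,0,0]]]'

```text
time_s: 6.75
position: [0.4662, 0.0441, 0.1387]
tool_rot: [[0.0, 0.383, -0.924], [-0.0, -0.924, -0.383], [-1.0, 0.0, -0.0]]
ft_force: [-0.4, -0.4, 5.9]
grip_width: 0.0
```

Request:
arm_command --plan '[[[0.04,0,0,0,0,0],[0.08,0,0,0,0,0],[0.08,0,0,0,0,0]]]'

```text
time_s: 7.05
position: [0.4664, 0.044, 0.138]
tool_rot: [[0.002, 0.383, -0.924], [-0.0, -0.924, -0.383], [-1.0, 0.001, -0.001]]
ft_force: [-4.4, 0.7, 18.1]
grip_width: -0.0001
```

At the stop: 18 N, and z no longer follows the command. Releasing straight up.

Request:
arm_command --plan '[[[-0.1,0,0,0,0,0],[-0.3,0,0,0,0,0],[-0.6,0,0,0,0,0],[-0.9,0,0,0,0,0],[-1.2,0,0,0,0,0],[-1.6,0,0,0,0,0],[-2.2,0,0,0,0,0],[-3.0,0,0,0,0,0],[-3.8,0,0,0,0,0],[-4.2,0,0,0,0,0]]]'

```text
time_s: 8.05
position: [0.4664, 0.044, 0.2433]
tool_rot: [[0.002, 0.383, -0.924], [-0.0, -0.924, -0.383], [-1.0, 0.001, -0.002]]
ft_force: [-0.9, 0.3, -0.1]
grip_width: 0.0001
```

Now I'll back off the way I came, so the cameras can see the dispenser.

Request:
arm_command --plan '[[[-0.2,0.5,0.6,0,0,0],[-0.4,1.5,1.6,0,0,0],[-0.4,2.6,2.8,0,0,0],[-0.4,3.7,4.0,0,0,0],[-0.4,4.8,5.2,0,0,0],[-0.4,5.9,6.4,0,0,0],[-0.4,7.0,7.6,0,0,0],[-0.4,8.1,8.8,0,0,0],[-0.4,9.0,9.7,0,0,0],[-0.4,9.5,10.3,0,0,0]]]'

```text
time_s: 9.05
position: [0.318, -0.2757, 0.2514]
tool_rot: [[-0.001, 0.381, -0.925], [0.001, -0.925, -0.381], [-1.0, -0.001, 0.0]]
ft_force: [0.8, -0.2, -0.3]
grip_width: -0.0001
```

Request:
arm_command --plan '[[[0,0.5,0.6,0,0,0],[0,1.5,1.6,0,0,0],[0,2.6,2.8,0,0,0],[0,3.7,4.0,0,0,0],[0,4.8,5.2,0,0,0],[0,5.8,6.2,0,0,0],[0,6.4,7.0,0,0,0],[0,6.7,7.3,0,0,0],[0,6.7,7.3,0,0,0]]]'

```text
time_s: 9.95
position: [0.2143, -0.4989, 0.2511]
tool_rot: [[-0.0, 0.382, -0.924], [0.001, -0.924, -0.382], [-1.0, -0.001, -0.0]]
ft_force: [0.3, 1.1, 0.7]
grip_width: 0.0002
```

```bash
python3 - <<'E'
from h import *
out=[]
for n,(y,x) in(('scene',(220,220)),('top',(190,210))):
    d=snap(n,n+'9');o=ld(n+'0')['img']
    for i in(o,d['img']): out.append(cv2.resize(i[y:y+125,x:x+185],(400,270),interpolation=cv2.INTER_CUBIC))
    dd=np.abs(d['img'].astype(int)-o).mean(2)
    print(n,'head/bottle/mug diff',dd[235:345,235:277].max() if n=='scene' else dd[225:300,230:290].max())
cv2.imwrite('pics/c7.png',np.vstack([np.hstack(out[:2]),np.hstack(out[2:])])[...,::-1])
s=sensors.observe();print(s['time_s'],s['position'],s['ft_force'])
E
```

```text
scene head/bottle/mug diff 18.666666666666668
top head/bottle/mug diff 4.666666666666667
10.05 [ 0.21524293 -0.4975994   0.25158357] [ 0.73191468  0.3875156  -0.48844885]
```

View pics/c7.png

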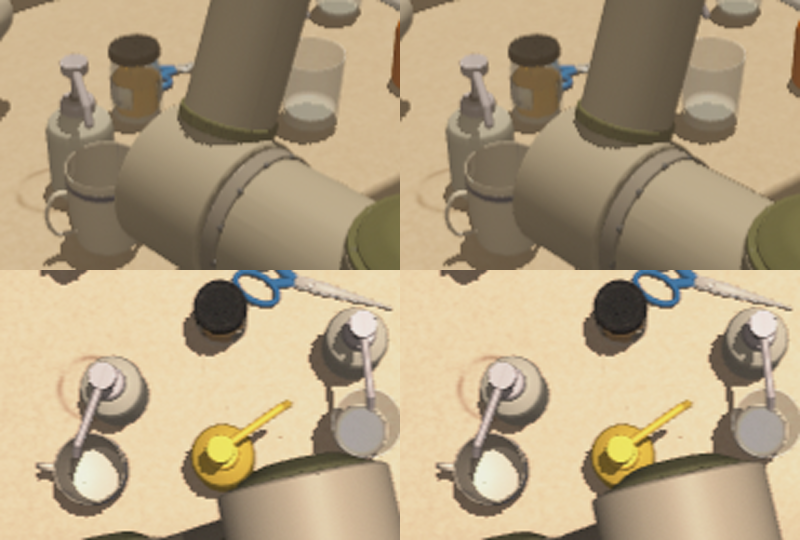

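The before and after views match: the head is back up, the bottle and mug haven't moved, and the right dispenser and glass are untouched.

```bash
python3 -c "
from rig import workorder;print(workorder.close_job())"
```

```text
the job is handed in; nothing more can be done
None
```

I pressed the left dispenser, the one at the mug, down to its stop with shut fingers, let it spring back, withdrew the arm and handed the job in at about 10 s.

- **Press:** the force rose from about 2.8 N to 5.9 N over roughly 24 mm, as a spring would. It then jumped to 18 N as the tool stopped following the command, which marks the stop.
- **After release:** pictures from both cameras match the starting ones. The head is fully up, nothing has moved, and the right dispenser and glass were never touched.
- **Disagreement:** contact came about 23 mm lower than the stated 25 mm fingertip offset implied. I felt my way down by force instead, and didn't find out why.
- **Not seen directly:** the arm hid the head from both cameras during the press, so full travel is judged from force and position alone.

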